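Load the boxed phone into the free lane of the collection rack

ROBOT

A 6-joint arm with a two-finger parallel gripper is mounted at the origin on the work surface. World frame = base frame: x ahead of the robot, y to its left, z up, the work surface at z = 0. Lengths are in mm, angles in rad, forces in N, time in s.
With the tool pointing down it reaches from about 375 to 925 mm from the base axis. Payload 5.7 kg.
Tool frame: the origin (TCP) lies at the very end of the fingers, on their centre line; the grasp point (between the pads) lies 19 mm behind it; z points along the fingers, y is the line along which they close (so a half turn about z gives the same grasp; the last joint's range is limited). The gripper opens to 88 mm and grips with 3 to 60 N. Pads are 20 mm wide; open, the fingers measure 115 mm over their backs; the gripper's body (75 mm by 178 mm) begins 61 mm behind the grasp point.
Start: joints at [-1.293, 0.359, 1.51, -0, 1.272, -0.115], TCP at [229.648, -554.278, 222.623] pointing down, gripper open.
Joint ranges: [-2.97, 2.97], [-1.01, 2.36], [0.21, 2.38], [-0.96, 4.11], [0.2, 2.71], [-2.98, 2.98]. Speed limits (rad/s): [2.39, 2.39, 3.14, 3.14, 3.14, 3.14].

INTERFACE

Orientations are given as a unit quaternion [x, y, z, w].
In Python, from station import * gives the robot as it stands. The module is installed in compiled form; this text tells all that it offers.
- The arm moves only by the tool apply_moves, never from a script. Its argument "deltas" is a list of rows, each an object with "slide": the shift along the tool's x, y, z as a fraction of full scale, a list of three; "twist": the turn, a rotation vector about the tool's x, y, z as a fraction of full scale, a list of three; "gripper": the finger opening in mm, from 0 to 87.8. A call has 1 to 12 rows; each row shifts and turns the commanded pose from where the row before left it, along the tool's axes as they then stand; what a row does not reach is not made up. Full scale, the value 1, is 25 mm for a shift and 0.08 rad for a turn. A row lasts 1/12 s, in which the tool goes at most 41.7 mm and 7.16 degrees, less where a joint would pass 70% of its speed; a pose out of reach is approached as far as the arm can. A call with a number of a shift or a turn outside -1 to 1 is refused whole. A call with a gripper value outside its range is refused whole. The fingers move at their own pace and stop on an object; "newtons" is the grip in N (left out, the last holds). Time passes only in rows, so rows that do not move let the fingers close. It gives the time, the measured TCP pose, the force, the opening and the grip force at its end, in the units of the state.
- get_state(): the state, without advancing time (a new reading comes with each control period).
- get_image(name): name is "scene" or "top" or "wrist"; returns the picture (480x640x3 uint8, blue, green, red); there is no depth.
- calibration(name): a dict with "mtx" (3x3 intrinsics, pixels), "T" (4x4, takes a point from camera to world coordinates). Camera axes: x right, y down, z forward; pixel columns grow to the right and rows downward; lengths in mm; the calibration is good to about 2 mm. A picture is of the moment at which its call begins: read the wrist's pose just before it. calibration takes no time and is no camera call; for the wrist camera it gives the pose at the moment of the call.
- sign_off(): hands the job in; it is judged then, once.
The state is a dict: "clock": time; "joints": joint angles; "joint_velocities": joint speeds; "joint_torque": joint torques, N m; "position": TCP position; "tool_rot": TCP orientation; "wrist_force": force on the tool from outside, world axes, zero at the start; "moment": the same for the moment, N m; "width": opening from 0.0 (shut) to 1.0 (fully open); "grip_force": force on a finger pad.
Only numpy, scipy, OpenCV 4.12 (cv2) and the standard library are available. Lean on these libraries where they do the work, as an engineer would, in place of code of your own. Each camera call takes 0.05 s, during which the arm holds its last target. There are 200 camera calls.

TASK

The boxed phone lying crooked on the loading deck, outside the rails of the low two-lane collection rack, belongs in the lane that still has room: with the fingertips, square it up and push it down that lane until it stands flat against the carton already at the back. The rails scuff the print, so neither the box nor the robot may touch a rail on the way. Do not pick up, tip or carry the box, and leave everything else on the bench where it is.

Things in the scene. Friction and masses are not known exactly. Their poses are not given: they have to be found in the camera images.
- rack: collection rack: flat black tray 444 (x) x 280 (y) x 12 mm lying on the bench, origin at the centre of its underside; x = loading direction, from the open loading deck to the back stop, y across the lanes, z up. The deck (its top, 12 mm above the bench) runs from x = -222 to the back stop's face at x = +216 mm, a grey upstand 53 mm high. No rails before x = -20: that part is open deck
- lane_left (a point): on the deck, middle of the mouth of the left lane: rack x = -20, y = +54 mm. The lane is 102 mm wide between rails and runs along the rack's x to the back stop. At random one of the two lanes is full (two cartons in line) and the other has one carton, at the back, and room in front of it
- lane_right (a point): the same for the right lane: rack x = -20, y = -54 mm
- rail_left: grey metal guide rail, 6 mm thick, 18 mm high above the deck, 236 mm long; runs along the rack's x from x = -20 to +216 mm at y = +108 mm; its origin is at its foot at rack x = 0
- rail_mid: the same rail between the two lanes, at rack y = 0
- rail_right: the same rail at rack y = -108 mm
- phone_box: white lidded phone carton, 146 (its x) x 82 (its y) x 42 mm (z), about 0.34 kg, the only carton not yet between rails; origin at the centre of its underside. It lies flat on the open part of the deck in front of the lane with room, up to 20 mm to either side of that lane's centre line and turned up to 0.25 rad; its +x end faces the lane. It slides on the deck with ordinary friction and is too wide to be gripped
- phone_box_c (a point): the centre of the phone carton, half-way up (21 mm above its underside); same axes
- back_a_c (a point): centre of a brown carton 70 (x) x 80 (y) x 58 mm standing at the back of the full lane, close against the back stop
- front_a_c (a point): centre of a white carton 140 (x) x 78 (y) x 40 mm in front of it, in the same, full lane
- back_b_c (a point): centre of a brown carton 70 (x) x 80 (y) x 58 mm at the back of the lane with room, within 2 mm of the back stop; the phone box must come up against its near face (35 mm before its centre, at about rack x = +145)
- flux_jar: small glass jar, 40 mm across, 42 high, on the bench beside the rack; origin at its foot
- tape_roll: roll of tape lying flat, 68 mm across, 18 high, on the bench beside the rack; origin at its foot
- driver: screwdriver 150 mm long lying on the bench to the right, beyond the loading end of the rack; origin near its middle
- ipa: upright bottle, 52 mm across, 120 high, to the right; origin at its foot
- brush_cup: empty cup, 72 mm across, 95 high, at the left; origin at its foot
There are look-alikes about, which are no part of the job. Leave any blue or yellow look-alike of the phone_box alone.

How it is judged (in metres and radians):
At the end, for the whole second after the job is handed in: The phone box lies flat and at rest on the deck between the rails of the lane that had room, its front within about 7 mm of the carton at the back, within 0.07 rad of square to the lane (x of phone_box_c in the frame of rack between 0.064 and 0.08 m and (y of phone_box_c in the frame of rack between 0.0438 and 0.0642 m or y of phone_box_c in the frame of rack between -0.0642 and -0.0438 m) and angle between the x axis of phone_box and the x axis of rack, either way round below 0.07 rad and z of phone_box_c in the frame of rack below 0.037 m and linear speed of phone_box below 0.01 m/s); the robot touches nothing.
It fails at once if the phone box touches a guide rail (contact force between phone_box and rail_left above 0.2 N or contact force between phone_box and rail_mid above 0.2 N or contact force between phone_box and rail_right above 0.2 N).
It fails at once if the robot touches a guide rail (contact force between any of the fingers, the arm and rail_left above 0.5 N or contact force between any of the fingers, the arm and rail_mid above 0.5 N or contact force between any of the fingers, the arm and rail_right above 0.5 N).
It fails at once if the phone box is lifted off the deck or tipped (z of phone_box_c in the frame of rack above 0.041 m or z of phone_box_c in the frame of rack below 0.025 m or angle between phone_box_c's own z axis and vertical above 0.15 rad).
It fails at once if a carton already in the rack is moved by more than 12 mm (distance of any of back_a_c, back_b_c, front_a_c from where it was at the start of the episode above 0.012 m).
It fails at once if something else on the bench is moved by more than 20 mm (distance of any of flux_jar, tape_roll, driver, ipa, brush_cup from where it was at the start of the episode above 0.02 m).
It also fails if it takes over 67 s, if anything falls off the work surface, if the arm or the gripper's body presses on something with over 40 N, if the wrist force passes 120 N, or if a joint passes its speed limit or range.

## Working session

There is one attempt and no reset: what is moved stays moved. The work goes in short steps, Python scripts to look and compute and a tool call to move; the robot and the scene stay as the last step left them, time stands still between calls to the robot, and variables do not carry over. Pictures are saved under pics/ and viewed, at most 10 in all, crops included, and the job is handed in when it is done.

Besides the shell and the picture viewer there is one more tool, called after "Call:" in YAML: its name, and indented under it one key for each argument. apply_moves: Moves the arm, as the interface text tells. Its arguments: {"type":"object","properties":{"deltas":{"type":"array"},"newtons":{"type":"number"}},"required":["deltas"]}

```bash
mkdir -p pics; python3 - <<'E'
from station import *
import cv2,numpy as np
s=get_state();print(s)
for n in("scene","top"):
    im=get_image(n);cv2.imwrite(f"pics/{n}0.png",im);c=calibration(n);print(n,c["mtx"].round(1).tolist(),c["T"].round(3).tolist())
E
```

```text
{'clock': 0.0, 'joints': array([-1.29310404e+00,  3.59486053e-01,  1.51138300e+00,  3.11475449e-05,
        1.27250822e+00, -1.15082992e-01]), 'joint_velocities': array([-0.00058934, -0.00043507, -0.00025915,  0.00249643, -0.00040325,
        0.00197196]), 'joint_torque': array([-2.01660449e-03, -5.15382385e+01, -2.70733988e+01,  6.73240540e-02,
        3.52029246e-02, -1.32866603e-04]), 'position': array([ 229.48156482, -553.66066852,  221.83969074]), 'tool_rot': array([ 9.80778352e-01,  1.95123109e-01, -5.76361987e-05, -8.90570374e-04]), 'wrist_force': array([0.62649542, 0.76861098, 0.46229677]), 'moment': array([-0.02395242, -0.02545352, -0.03013396]), 'grip_force': 0.0, 'width': 0.9957378926401189}
scene [[437.6, 0.0, 315.1], [0.0, 437.6, 233.8], [0.0, 0.0, 1.0]] [[-0.621, 0.661, -0.422, 927.164], [0.784, 0.514, -0.348, 346.81], [-0.013, -0.546, -0.838, 894.454], [0.0, 0.0, 0.0, 1.0]]
top [[526.7, 0.0, 313.3], [0.0, 526.7, 237.5], [0.0, 0.0, 1.0]] [[-0.015, -0.995, 0.098, 400.232], [-1.0, 0.017, 0.023, -15.656], [-0.025, -0.097, -0.995, 1223.08], [0.0, 0.0, 0.0, 1.0]]
```

View pics/top0.png

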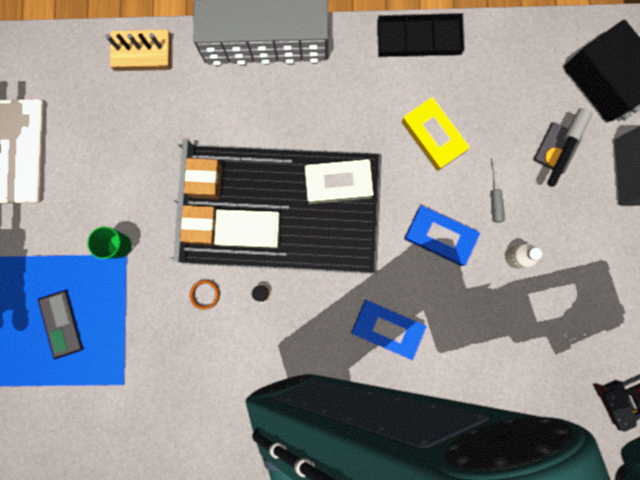

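View pics/scene0.png

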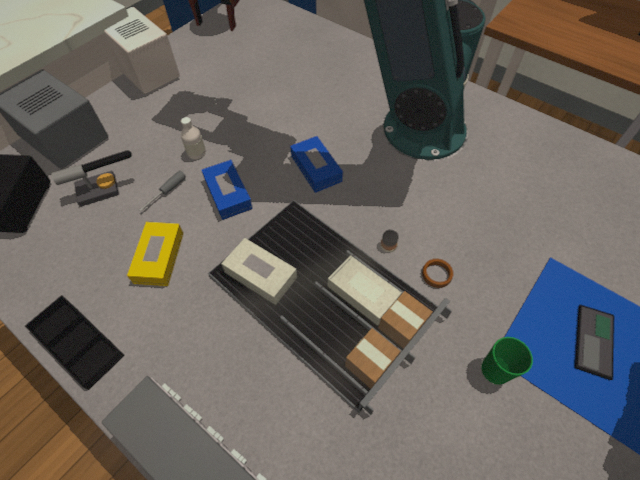

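Top view: the rack's x runs to image left (world +y). The full lane is the lower one (rack left). The phone box is at about (339,181), in front of the right lane, which has one carton at (203,177). Next I'll measure in both views.

```bash
cat > h.py <<'E'
from station import *
import cv2,numpy as np
def ray(n,uv,z):
    c=calibration(n);T=c["T"];d=np.c_[np.asarray(uv,float).reshape(-1,2),np.ones(len(np.asarray(uv).reshape(-1,2)))]@np.linalg.inv(c["mtx"]).T@T[:3,:3].T
    return (T[:3,3]+d*((z-T[2,3])/d[:,2])[:,None])[:,:2]
def proj(n,P):
    c=calibration(n);T=np.linalg.inv(c["T"]);p=np.asarray(P,float)@T[:3,:3].T+T[:3,3];q=p@c["mtx"].T;return q[:,:2]/q[:,2:]
def rectify(n,im,z,x0,x1,y0,y1,s=2):
    """metric bird view on plane z: col = (y1-y)*s, row=(x1-x)*s"""
    w=np.array([[x0,y0,z],[x0,y1,z],[x1,y1,z],[x1,y0,z]])
    d=np.array([[(y1-b)*s,(x1-a)*s] for a,b,_ in w],np.float32)
    H=cv2.getPerspectiveTransform(proj(n,w).astype(np.float32),d)
    return cv2.warpPerspective(im,H,(int((y1-y0)*s),int((x1-x0)*s)))
E
python3 - <<'E'
from h import *
X0,X1,Y0,Y1=320,700,-250,330
for n in("scene","top"):
    im=cv2.imread(f"pics/{n}0.png")
    def rects(z,f,amin,name):
        r=rectify(n,im,z,X0,X1,Y0,Y1);hsv=cv2.cvtColor(r,cv2.COLOR_BGR2HSV);m=cv2.morphologyEx(f(hsv),cv2.MORPH_OPEN,np.ones((3,3)))
        for c in cv2.findContours(m,cv2.RETR_EXTERNAL,cv2.CHAIN_APPROX_NONE)[0]:
            if cv2.contourArea(c)<amin*4:continue
            (u,v),(w,h),a=cv2.minAreaRect(c)
            print(n,name,"xy",round(X1-v/2,1),round(Y1-u/2,1),"size",round(w/2,1),round(h/2,1),"ang",round(a,2))
        return r
    rects(54,lambda h:cv2.inRange(h,(0,0,185),(180,60,255)),4000,"white54")
    rects(70,lambda h:cv2.inRange(h,(8,90,80),(22,255,255)),500,"brown70")
    r=rects(12,lambda h:cv2.inRange(h,(0,0,0),(180,255,75)),20000,"deck12")
    cv2.imwrite(f"pics/r_{n}.png",cv2.resize(r,(640,419)))
E
```

```text
scene white54 xy 542.7 164.0 size 129.9 73.8 ang 3.3
scene white54 xy 646.5 -49.0 size 77.7 142.0 ang 85.71
scene brown70 xy 426.8 269.2 size 63.5 62.5 ang 90.0
scene brown70 xy 527.3 270.5 size 70.3 34.6 ang 4.12
scene brown70 xy 579.7 267.1 size 70.3 34.8 ang 2.68
scene brown70 xy 632.3 262.9 size 71.9 30.0 ang 6.29
scene brown70 xy 683.0 259.8 size 34.0 72.5 ang 90.0
scene deck12 xy 581.5 80.5 size 435.6 264.0 ang 3.51
top white54 xy 395.8 108.8 size 150.5 442.5 ang 90.0
top white54 xy 538.8 161.7 size 141.7 80.1 ang 3.13
top white54 xy 643.8 -46.9 size 84.5 147.4 ang 85.83
top white54 xy 570.7 -192.8 size 111.9 264.7 ang 4.13
top brown70 xy 392.8 252.8 size 64.5 65.5 ang 90.0
top brown70 xy 520.4 270.0 size 74.2 33.7 ang 1.25
top brown70 xy 575.4 266.5 size 74.7 32.3 ang 6.34
top brown70 xy 625.5 261.5 size 76.7 36.9 ang 2.53
top brown70 xy 682.7 259.3 size 73.7 29.0 ang 5.5
top deck12 xy 583.8 90.9 size 452.6 263.2 ang 3.86
```

View pics/r_top.png

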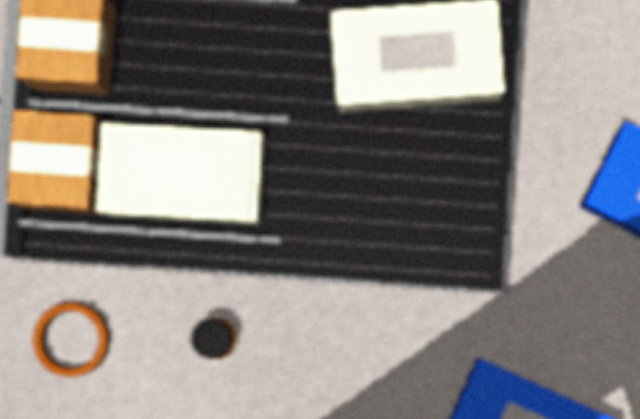

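The rectified top view is cropped at x=700. It shows the rails tilted about 3.6° and the box turned the other way by about 4°. I'll measure the rails and deck edges over a wider window.

```bash
python3 - <<'E'
from h import *
X0,X1,Y0,Y1=400,770,-200,340
for n in("scene","top"):
    im=cv2.imread(f"pics/{n}0.png")
    r=rectify(n,im,12,X0,X1,Y0,Y1);h=cv2.cvtColor(r,cv2.COLOR_BGR2HSV)
    m=cv2.inRange(h,(0,0,0),(180,255,80));m=cv2.morphologyEx(m,cv2.MORPH_CLOSE,np.ones((9,9)))
    m=cv2.morphologyEx(m,cv2.MORPH_OPEN,np.ones((25,25)))
    c=max(cv2.findContours(m,cv2.RETR_EXTERNAL,cv2.CHAIN_APPROX_NONE)[0],key=cv2.contourArea)
    P=cv2.boxPoints(cv2.minAreaRect(cv2.convexHull(c)))
    print(n,"deck",[(round(float(X1-v/2)),round(float(Y1-u/2))) for u,v in P],[round(float(t)/2,1) for t in cv2.minAreaRect(c)[1]],cv2.minAreaRect(c)[2])
    r=rectify(n,im,30,X0,X1,Y0,Y1);g=cv2.cvtColor(r,cv2.COLOR_BGR2GRAY)
    th=cv2.morphologyEx(g,cv2.MORPH_TOPHAT,np.ones((31,1)));m=cv2.inRange(th,45,255)
    m=cv2.morphologyEx(m,cv2.MORPH_OPEN,np.ones((1,41)));
    for c in cv2.findContours(m,cv2.RETR_EXTERNAL,cv2.CHAIN_APPROX_NONE)[0]:
        (u,v),s,a=cv2.minAreaRect(c)
        if max(s)>150:
            Q=np.float64([(X1-p[0][1]/2,Y1-p[0][0]/2) for p in c]);f=np.polyfit(Q[:,1],Q[:,0],1)
            print("  strip c",round(X1-v/2,1),round(Y1-u/2,1),"len",max(s)/2,"wid",min(s)/2,"ang",round(np.degrees(np.arctan(f[0])),2),"x at y=100:",np.polyval(f,100).round(1),"y-range",Q[:,1].min(),Q[:,1].max())
    cv2.imwrite(f"pics/w_{n}.png",cv2.resize(r,None,fx=.6,fy=.6))
a=cv2.imread("pics/w_top.png");b=cv2.imread("pics/w_scene.png");k=560/(a.shape[0]*2)
cv2.imwrite("pics/w.png",cv2.resize(np.vstack([a,b]),None,fx=min(k,1),fy=min(k,1)))
E
```

```text
scene deck [(468, 323), (754, 302), (721, -150), (436, -129)] [453.2, 286.6] 4.153473854064941
  strip c 597.2 154.3 len 133.9344482421875 wid 5.685457229614258 ang 3.83 x at y=100: 593.6 y-range 87.5 221.0
  strip c 703.3 127.7 len 97.84495544433594 wid 5.440301895141602 ang 3.65 x at y=100: 701.5 y-range 79.0 176.5
  strip c 710.7 233.5 len 110.25464630126953 wid 4.764288425445557 ang 3.92 x at y=100: 701.5 y-range 178.5 288.5
top deck [(468, 326), (746, 307), (716, -145), (437, -126)] [453.0, 279.3] 3.8785240650177
  strip c 488.7 191.8 len 236.18040466308594 wid 9.099077224731445 ang 3.79 x at y=100: 482.6 y-range 74.0 309.5
  strip c 596.5 182.9 len 232.69285583496094 wid 9.68959903717041 ang 3.84 x at y=100: 590.7 y-range 67.0 299.0
  strip c 701.8 146.5 len 174.48402404785156 wid 9.083998680114746 ang 3.84 x at y=100: 698.7 y-range 59.5 233.5
```

View pics/w.png

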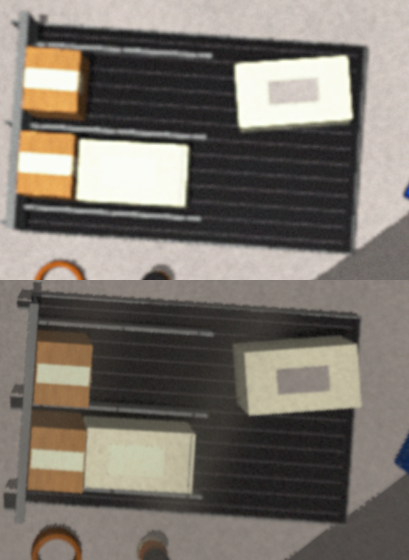

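The two views agree. The rack x axis heads 86.2° and the origin is about (591,87.5). The box is at rack (-132,-63) with a yaw of +0.14. The plan is to nudge its right long side with both fingertips, which squares it and centres it on the lane, then push from behind. First I'll move above the start point.

Call:
apply_moves:
  deltas:
    - {"slide": [0, 0, 0], "twist": [0, 0, 1], "gripper": 87.8}
    - {"slide": [0, 0, 0], "twist": [0, 0, 1], "gripper": 87.8}
    - {"slide": [0, 0, 0], "twist": [0, 0, 1], "gripper": 87.8}
    - {"slide": [0, 0, 0], "twist": [0, 0, 1], "gripper": 87.8}
    - {"slide": [0, 0, 0], "twist": [0, 0, 1], "gripper": 87.8}
    - {"slide": [0, 0, 0], "twist": [0, 0, 0.75], "gripper": 87.8}
    - {"slide": [0.8, -0.9, 0], "twist": [0, 0, 0], "gripper": 87.8}
    - {"slide": [0.8, -0.9, 0], "twist": [0, 0, 0], "gripper": 87.8}
    - {"slide": [0.8, -0.9, 0], "twist": [0, 0, 0], "gripper": 87.8}
    - {"slide": [0.8, -0.9, 0], "twist": [0, 0, 0], "gripper": 87.8}
    - {"slide": [0.8, -0.9, 0], "twist": [0, 0, 0], "gripper": 87.8}
    - {"slide": [0.8, -0.9, 0], "twist": [0, 0, 0], "gripper": 87.8}

```text
clock: 1.1
position: [359.1, -426.3, 222.3]
tool_rot: [0.999, -0.034, -0.0, -0.0]
wrist_force: [1.2, 0.3, -0.2]
width: 0.996
grip_force: 0.0
```

Call:
apply_moves:
  deltas:
    - {"slide": [0.8, -0.9, 0], "twist": [0, 0, 0], "gripper": 87.8}
    - {"slide": [0.8, -0.9, 0], "twist": [0, 0, 0], "gripper": 87.8}
    - {"slide": [0.8, -0.9, 0], "twist": [0, 0, 0], "gripper": 87.8}
    - {"slide": [0.8, -0.9, 0], "twist": [0, 0, 0], "gripper": 87.8}
    - {"slide": [0.8, -0.9, 0], "twist": [0, 0, 0], "gripper": 87.8}
    - {"slide": [0.8, -0.9, 0], "twist": [0, 0, 0], "gripper": 87.8}
    - {"slide": [0.8, -0.9, 0], "twist": [0, 0, 0], "gripper": 87.8}
    - {"slide": [0.8, -0.9, 0], "twist": [0, 0, 0], "gripper": 87.8}
    - {"slide": [0.8, -0.9, 0], "twist": [0, 0, 0], "gripper": 87.8}
    - {"slide": [0.8, -0.9, 0], "twist": [0, 0, 0], "gripper": 87.8}
    - {"slide": [0.8, -0.9, 0], "twist": [0, 0, 0], "gripper": 87.8}
    - {"slide": [0.8, -0.9, 0], "twist": [0, 0, 0], "gripper": 87.8}

```text
clock: 2.1
position: [616.6, -173.0, 222.2]
tool_rot: [0.999, -0.034, -0.0, -0.0]
wrist_force: [0.8, -0.0, -0.2]
width: 1.0
grip_force: 0.0
```

```bash
cat >> h.py <<'E'
from scipy.spatial.transform import Rotation as R
A=np.radians(86.18);O=np.array([591.3,87.5]);ex=np.array([np.cos(A),np.sin(A)]);ey=np.array([-ex[1],ex[0]])
def w2r(p): d=np.asarray(p)[...,:2]-O; return np.stack([d@ex,d@ey],-1)
def where():
    s=get_state();r=R.from_quat(s["tool_rot"]).as_matrix();p=s["position"]
    print("t",round(s["clock"],2),"tcp rack",w2r(p).round(1),"z",p[2].round(1),"tool y heading rel rack",round(np.degrees(np.arctan2(r[1,1],r[0,1])-A),2),"tilt",r[:2,2].round(4),"F",s["wrist_force"].round(1),"w",round(s["width"],2),"j6",s["joints"][5].round(2));return s,r
def goto(x,y):
    s,r=where();t=O+x*ex+y*ey-s["position"][:2];print("slide total (units)",(r.T@np.r_[t,0]/25).round(2))
def box(n,save=None):
    im=get_image(n); 
    if save: cv2.imwrite(save,im)
    X0,X1,Y0,Y1=560,760,-200,240
    r=rectify(n,im,54,X0,X1,Y0,Y1);m=cv2.inRange(cv2.cvtColor(r,cv2.COLOR_BGR2HSV),(0,0,150 if n=="scene" else 185),(180,60,255));m=cv2.morphologyEx(m,cv2.MORPH_OPEN,np.ones((7,7)))
    for c in cv2.findContours(m,cv2.RETR_EXTERNAL,cv2.CHAIN_APPROX_NONE)[0]:
        if 20000<cv2.contourArea(c)<70000:
            (u,v),(w,h),a=cv2.minAreaRect(c);off={"top":(1.4,-1.05),"scene":(-1.4,1.05)}.get(n,(0,0))
            if w<h:a-=90
            print(n,"box rack",w2r([X1-v/2+off[0],Y1-u/2+off[1]]).round(1),"size",round(w/2,1),round(h/2,1),"yaw deg",round(3.82-a,2))
E
python3 -c "
from h import *
goto(-132,-140);box('top');box('scene')"
```

```text
t 2.1 tcp rack [-258.3  -42.6] z 222.2 tool y heading rel rack -180.03 tilt [-0.001   0.0004] F [ 0.8 -0.  -0.2] w 1.0 j6 1.26
slide total (units) [ 3.89 -5.05 -0.  ]
top box rack [-131.2  -62.6] size 86.4 148.3 yaw deg 8.03
top box rack [ -46.4 -147. ] size 53.0 415.0 yaw deg 3.82
scene box rack [-131.2  -62.7] size 81.4 145.9 yaw deg 7.99
```

Call:
apply_moves:
  deltas:
    - {"slide": [0.78, -0.84, 0], "twist": [0, 0, 0], "gripper": 87.8}
    - {"slide": [0.78, -0.84, 0], "twist": [0, 0, 0], "gripper": 87.8}
    - {"slide": [0.78, -0.84, 0], "twist": [0, 0, 0], "gripper": 87.8}
    - {"slide": [0.78, -0.84, 0], "twist": [0, 0, 0], "gripper": 87.8}
    - {"slide": [0.78, -0.84, 0], "twist": [0, 0, 0], "gripper": 87.8}
    - {"slide": [0, -0.84, 0], "twist": [0, 0, 0], "gripper": 87.8}
    - {"slide": [0, 0, 1], "twist": [0, 0, 0], "gripper": 87.8}
    - {"slide": [0, 0, 1], "twist": [0, 0, 0], "gripper": 87.8}
    - {"slide": [0, 0, 1], "twist": [0, 0, 0], "gripper": 87.8}
    - {"slide": [0, 0, 1], "twist": [0, 0, 0], "gripper": 87.8}
    - {"slide": [0, 0, 1], "twist": [0, 0, 0], "gripper": 87.8}
    - {"slide": [0, 0, 0], "twist": [0, 0, 0], "gripper": 87.8}

```text
clock: 3.2
position: [717.0, -55.2, 91.5]
tool_rot: [0.999, -0.034, -0.005, -0.001]
wrist_force: [-0.8, -0.2, -0.6]
width: 1.001
grip_force: 0.0
```

```bash
python3 -c "
from h import *
goto(-132,-140);box('scene');cv2.imwrite('pics/wr1.png',get_image('wrist'))"
```

```text
t 3.2 tcp rack [-134.  -134.9] z 91.5 tool y heading rel rack -180.05 tilt [-0.0105  0.0016] F [-0.8 -0.2 -0.6] w 1.0 j6 1.47
slide total (units) [ 0.2  -0.08 -0.  ]
```

View pics/wr1.png

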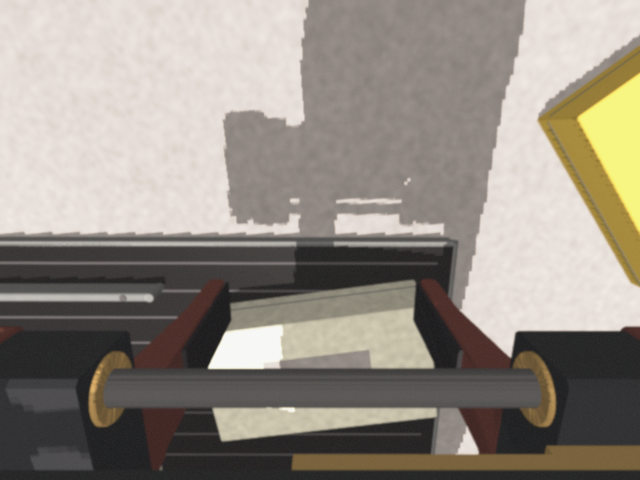

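The wrist view shows the fingertips at (220,285) and (430,285), just beyond the box's far edge ((225,300) to (415,283)). The rail end is at (150,297), clear of the fingers. I'll back off a little more, then descend.

Call:
apply_moves:
  deltas:
    - {"slide": [0.3, -0.08, 0], "twist": [0, 0, 0], "gripper": 87.8}
    - {"slide": [0, 0, 0], "twist": [0, 0, 0], "gripper": 87.8}
    - {"slide": [0, 0, 0], "twist": [0, 0, 0], "gripper": 87.8}
    - {"slide": [0, 0, 0.6], "twist": [0, 0, 0], "gripper": 87.8}
    - {"slide": [0, 0, 0.6], "twist": [0, 0, 0], "gripper": 87.8}
    - {"slide": [0, 0, 0.6], "twist": [0, 0, 0], "gripper": 87.8}
    - {"slide": [0, 0, 0], "twist": [0, 0, 0], "gripper": 87.8}
    - {"slide": [0, 0, 0], "twist": [0, 0, 0], "gripper": 87.8}

```text
clock: 3.97
position: [729.2, -53.7, 52.9]
tool_rot: [0.999, -0.034, -0.0, -0.0]
wrist_force: [0.4, 0.7, 0.3]
width: 1.0
grip_force: 0.0
```

```bash
python3 -c "
from h import *
goto(-132,-142)"
```

```text
t 3.97 tcp rack [-131.7 -147. ] z 52.9 tool y heading rel rack -180.03 tilt [-0.0007  0.0002] F [0.4 0.7 0.3] w 1.0 j6 1.47
slide total (units) [-0.2   0.01  0.  ]
```

Call:
apply_moves:
  deltas:
    - {"slide": [0, 0, 0.5], "twist": [0, 0, 0], "gripper": 87.8}
    - {"slide": [0, 0, 0.5], "twist": [0, 0, 0], "gripper": 87.8}
    - {"slide": [-0.2, 0, 0], "twist": [0, 0, 0], "gripper": 87.8}
    - {"slide": [-0.2, 0, 0], "twist": [0, 0, 0], "gripper": 87.8}
    - {"slide": [-0.2, 0, 0], "twist": [0, 0, 0], "gripper": 87.8}
    - {"slide": [-0.2, 0, 0], "twist": [0, 0, 0], "gripper": 87.8}
    - {"slide": [-0.1, 0, 0], "twist": [0, 0, 0], "gripper": 87.8}
    - {"slide": [-0.1, 0, 0], "twist": [0, 0, 0], "gripper": 87.8}
    - {"slide": [-0.1, 0, 0], "twist": [0, 0, 0], "gripper": 87.8}
    - {"slide": [-0.1, 0, 0], "twist": [0, 0, 0], "gripper": 87.8}
    - {"slide": [0, 0, 0], "twist": [0, 0, 0], "gripper": 87.8}

```text
clock: 4.88
position: [699.8, -52.0, 28.2]
tool_rot: [0.999, -0.034, 0.001, 0.0]
wrist_force: [0.9, -0.5, 0.2]
width: 0.996
grip_force: 0.4
```

```bash
python3 -c "
from h import *
goto(-132,-107);box('scene',save='pics/s2.png');box('top');cv2.imwrite('pics/wr2.png',get_image('wrist'))"
```

```text
t 4.88 tcp rack [-131.9 -117.6] z 28.2 tool y heading rel rack -180.02 tilt [ 0.0013 -0.0004] F [ 0.9 -0.5  0.2] w 1.0 j6 1.47
slide total (units) [-0.42  0.   -0.  ]
top box rack [-254.8  -87.5] size 199.5 56.0 yaw deg -86.18
top box rack [  67.  -145.5] size 41.0 188.5 yaw deg 3.82
```

View pics/s2.png

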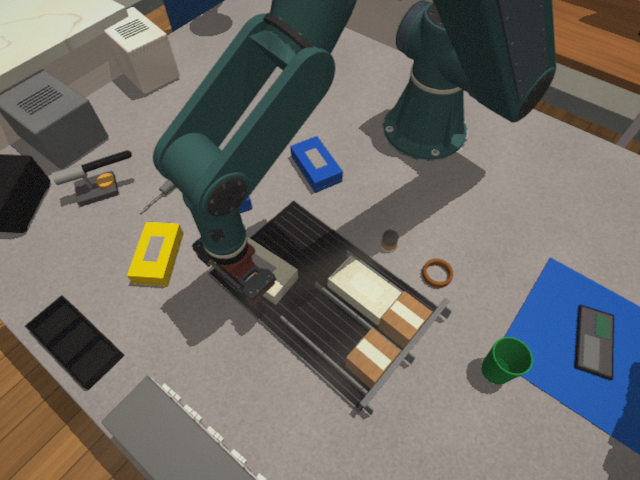

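The scene view is blocked by the gripper: only the box's front end shows, at (280,270), still in place. I'll finish the side push to -105, then back off and look.

Call:
apply_moves:
  deltas:
    - {"slide": [-0.08, 0, 0], "twist": [0, 0, 0], "gripper": 87.8}
    - {"slide": [-0.08, 0, 0], "twist": [0, 0, 0], "gripper": 87.8}
    - {"slide": [-0.08, 0, 0], "twist": [0, 0, 0], "gripper": 87.8}
    - {"slide": [-0.08, 0, 0], "twist": [0, 0, 0], "gripper": 87.8}
    - {"slide": [-0.08, 0, 0], "twist": [0, 0, 0], "gripper": 87.8}
    - {"slide": [-0.08, 0, 0], "twist": [0, 0, 0], "gripper": 87.8}
    - {"slide": [0, 0, 0], "twist": [0, 0, 0], "gripper": 87.8}
    - {"slide": [0, 0, 0], "twist": [0, 0, 0], "gripper": 87.8}

```text
clock: 5.7
position: [687.1, -50.7, 27.7]
tool_rot: [0.999, -0.034, -0.0, -0.0]
wrist_force: [2.1, -1.4, 1.9]
width: 1.002
grip_force: 1.0
```

```bash
python3 -c "
from h import *
goto(-132,-105)"
```

```text
t 5.7 tcp rack [-131.5 -104.8] z 27.7 tool y heading rel rack -180.04 tilt [-0.0005  0.0003] F [ 2.1 -1.4  1.9] w 1.0 j6 1.46
slide total (units) [ 0.01  0.02 -0.  ]
```

Call:
apply_moves:
  deltas:
    - {"slide": [0.4, 0, 0], "twist": [0, 0, 0], "gripper": 87.8}
    - {"slide": [0.8, 0, 0], "twist": [0, 0, 0], "gripper": 87.8}
    - {"slide": [0.2, 0, -1], "twist": [0, 0, 0], "gripper": 87.8}
    - {"slide": [0, 0, -1], "twist": [0, 0, 0], "gripper": 87.8}
    - {"slide": [0, 0, -1], "twist": [0, 0, 0], "gripper": 80}
    - {"slide": [0, 1, -1], "twist": [0, 0, 0], "gripper": 70}
    - {"slide": [0, 1, -1], "twist": [0, 0, 0], "gripper": 60}
    - {"slide": [0, 1, -1], "twist": [0, 0, 0], "gripper": 50}
    - {"slide": [0, 1, 0], "twist": [0, 0, 0], "gripper": 40}
    - {"slide": [0, 1, 0], "twist": [0, 0, 0], "gripper": 40}
    - {"slide": [0, 1, 0], "twist": [0, 0, 0], "gripper": 40}
    - {"slide": [0, 0, 0], "twist": [0, 0, 0], "gripper": 40}

```text
clock: 6.7
position: [710.5, -207.1, 176.8]
tool_rot: [0.999, -0.035, -0.001, 0.0]
wrist_force: [1.2, 0.1, -0.3]
width: 0.466
grip_force: 0.0
```

```bash
python3 -c "
from h import *
goto(-235,-54);box('scene');box('top')"
```

```text
t 6.7 tcp rack [-286.  -138.6] z 176.8 tool y heading rel rack -180.24 tilt [-0.0027 -0.0005] F [ 1.2  0.1 -0.3] w 0.47 j6 1.27
slide total (units) [-3.39 -2.02  0.01]
scene box rack [-126.3  -51.8] size 145.9 81.2 yaw deg 0.96
top box rack [-126.4  -52.3] size 149.3 85.7 yaw deg 1.65
top box rack [ -33.7 -144.9] size 55.5 389.5 yaw deg 3.82
```

The box is now at (-126,-52) with about 1° of yaw. Next I'll turn the tool 90°, with the fingers 40 mm apart, and go behind the box.

Call:
apply_moves:
  deltas:
    - {"slide": [-0.3, -0.1, 0], "twist": [0, 0, -0.98], "gripper": 40}
    - {"slide": [0, 0, 0], "twist": [0, 0, -0.98], "gripper": 40}
    - {"slide": [0, 0, 0], "twist": [0, 0, -0.98], "gripper": 40}
    - {"slide": [0, 0, 0], "twist": [0, 0, -0.98], "gripper": 40}
    - {"slide": [0, 0, 0], "twist": [0, 0, -0.98], "gripper": 40}
    - {"slide": [0, 0, 0], "twist": [0, 0, -0.98], "gripper": 40}
    - {"slide": [0, 0, 0], "twist": [0, 0, -0.98], "gripper": 40}
    - {"slide": [0, 0, 0], "twist": [0, 0, -0.98], "gripper": 40}
    - {"slide": [0, 0, 0], "twist": [0, 0, -0.98], "gripper": 40}
    - {"slide": [0, 0, 0], "twist": [0, 0, -0.98], "gripper": 40}

```text
clock: 7.63
position: [704.4, -197.3, 176.9]
tool_rot: [0.936, 0.353, -0.001, -0.001]
wrist_force: [-0.5, -0.0, -0.5]
width: 0.456
grip_force: 0.0
```

Call:
apply_moves:
  deltas:
    - {"slide": [0, 0, 0], "twist": [0, 0, -0.98], "gripper": 40}
    - {"slide": [0, 0, 0], "twist": [0, 0, -0.98], "gripper": 40}
    - {"slide": [0, 0, 0], "twist": [0, 0, -0.98], "gripper": 40}
    - {"slide": [0, 0, 0], "twist": [0, 0, -0.98], "gripper": 40}
    - {"slide": [0, 0, 0], "twist": [0, 0, -0.98], "gripper": 40}
    - {"slide": [0, 0, 0], "twist": [0, 0, -0.98], "gripper": 40}
    - {"slide": [0, 0, 0], "twist": [0, 0, -0.98], "gripper": 40}
    - {"slide": [0, 0, 0], "twist": [0, 0, -0.98], "gripper": 40}
    - {"slide": [0, 0, 0], "twist": [0, 0, -0.98], "gripper": 40}
    - {"slide": [0, 0, 0], "twist": [0, 0, -0.98], "gripper": 40}
    - {"slide": [0, 0, 0], "twist": [0, 0, 0], "gripper": 40}
    - {"slide": [0, 0, 0], "twist": [0, 0, 0], "gripper": 40}

```text
clock: 8.63
position: [704.6, -198.1, 177.1]
tool_rot: [0.732, 0.682, -0.0, -0.001]
wrist_force: [-0.2, 0.6, 0.3]
width: 0.455
grip_force: 0.0
```

```bash
python3 -c "
from h import *
goto(-235,-53)"
```

```text
t 8.63 tcp rack [-277.4 -132.1] z 177.1 tool y heading rel rack -90.26 tilt [-0.0015  0.0013] F [-0.2  0.6  0.3] w 0.45 j6 -0.3
slide total (units) [ 1.68 -3.17  0.01]
```

Call:
apply_moves:
  deltas:
    - {"slide": [0.42, -0.79, 0], "twist": [0, 0, -0.06], "gripper": 40}
    - {"slide": [0.42, -0.79, 0], "twist": [0, 0, 0], "gripper": 40}
    - {"slide": [0.42, -0.79, 0], "twist": [0, 0, 0], "gripper": 40}
    - {"slide": [0.42, -0.79, 0], "twist": [0, 0, 0], "gripper": 40}
    - {"slide": [0, 0, 0], "twist": [0, 0, 0], "gripper": 40}
    - {"slide": [0, 0, 1], "twist": [0, 0, 0], "gripper": 40}
    - {"slide": [0, 0, 1], "twist": [0, 0, 0], "gripper": 40}
    - {"slide": [0, 0, 1], "twist": [0, 0, 0], "gripper": 40}
    - {"slide": [0, 0, 1], "twist": [0, 0, 0], "gripper": 40}
    - {"slide": [0, 0, 0.5], "twist": [0, 0, 0], "gripper": 40}
    - {"slide": [0, 0, 0], "twist": [0, 0, 0], "gripper": 40}
    - {"slide": [0, 0, 0], "twist": [0, 0, 0], "gripper": 40}

```text
clock: 9.63
position: [629.0, -152.6, 64.9]
tool_rot: [0.73, 0.683, -0.0, -0.001]
wrist_force: [0.2, 0.4, 0.4]
width: 0.458
grip_force: 0.0
```

```bash
python3 -c "
from h import *
goto(-235,-53);cv2.imwrite('pics/wr3.png',get_image('wrist'))"
```

```text
t 9.63 tcp rack [-237.   -53.7] z 64.9 tool y heading rel rack -89.95 tilt [-0.0011  0.0006] F [0.2 0.4 0.4] w 0.46 j6 -0.28
slide total (units) [ 0.08 -0.03  0.  ]
```

View pics/wr3.png

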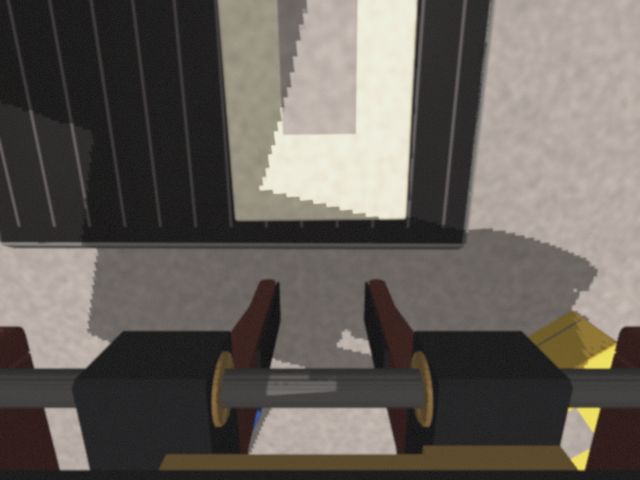

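The box's rear end is at row 220, columns 235–408. The fingertips at columns 265 and 378 are centred on it and clear. I'll descend and push to just short of the lane mouth, then check.

Call:
apply_moves:
  deltas:
    - {"slide": [0, 0, 0.75], "twist": [0, 0, 0], "gripper": 40}
    - {"slide": [0, 0, 0.73], "twist": [0, 0, 0], "gripper": 40}
    - {"slide": [0.2, 0, 0], "twist": [0, 0, 0], "gripper": 40}
    - {"slide": [0.3, 0, 0], "twist": [0, 0, 0], "gripper": 40}
    - {"slide": [0.3, 0, 0], "twist": [0, 0, 0], "gripper": 40}
    - {"slide": [0.2, 0, 0], "twist": [0, 0, 0], "gripper": 40}
    - {"slide": [0.15, 0, 0], "twist": [0, 0, 0], "gripper": 40}
    - {"slide": [0.15, 0, 0], "twist": [0, 0, 0], "gripper": 40}
    - {"slide": [0.15, 0, 0], "twist": [0, 0, 0], "gripper": 40}
    - {"slide": [0.15, 0, 0], "twist": [0, 0, 0], "gripper": 40}
    - {"slide": [0.15, 0, 0], "twist": [0, 0, 0], "gripper": 40}
    - {"slide": [0.15, 0, 0], "twist": [0, 0, 0], "gripper": 40}

```text
clock: 10.68
position: [633.8, -106.5, 29.9]
tool_rot: [0.73, 0.684, 0.0, 0.002]
wrist_force: [0.6, -5.8, 2.8]
width: 0.457
grip_force: 2.7
```

Call:
apply_moves:
  deltas:
    - {"slide": [0.15, 0, 0], "twist": [0, 0, 0], "gripper": 40}
    - {"slide": [0.15, 0, 0], "twist": [0, 0, 0], "gripper": 40}
    - {"slide": [0, 0, 0], "twist": [0, 0, 0], "gripper": 40}
    - {"slide": [0, 0, 0], "twist": [0, 0, 0], "gripper": 40}

```text
clock: 11.02
position: [633.9, -98.3, 29.3]
tool_rot: [0.73, 0.684, 0.001, 0.001]
wrist_force: [1.5, -3.2, 1.4]
width: 0.456
grip_force: 1.6
```

```bash
python3 -c "
from h import *
goto(-11,-53);box('scene',save='pics/s4.png');box('top',save='pics/t4.png')
a=cv2.imread('pics/t4.png')[100:300,120:440];b=cv2.imread('pics/s4.png')[180:430,160:480]
cv2.imwrite('pics/st4.png',cv2.resize(np.vstack([a,b]),None,fx=1.3,fy=1.3))"
```

```text
t 11.02 tcp rack [-182.5  -54.9] z 29.3 tool y heading rel rack -89.9 tilt [ 0.0028 -0.001 ] F [ 1.5 -3.2  1.4] w 0.46 j6 -0.2
slide total (units) [ 6.86 -0.06 -0.01]
scene box rack [-88.5 -53.1] size 128.2 81.2 yaw deg 0.24
top box rack [-62.4 -53.3] size 78.3 85.1 yaw deg 90.21
top box rack [  21.4 -145.2] size 47.5 279.5 yaw deg 3.82
```

View pics/st4.png

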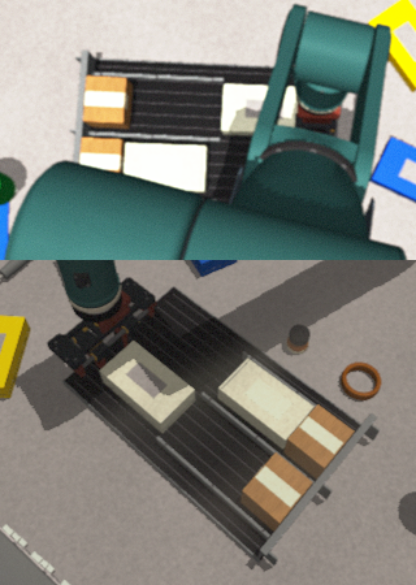

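Box front is at rack x≈-23, y≈-53, yaw about 0.2°. It is square and centred at the mouth in both views, so I'll push it down the lane.

Call:
apply_moves:
  deltas:
    - {"slide": [0.15, -0.01, 0], "twist": [0, 0, 0], "gripper": 40}
    - {"slide": [0.25, -0.01, 0], "twist": [0, 0, 0], "gripper": 40}
    - {"slide": [0.25, -0.01, 0], "twist": [0, 0, 0], "gripper": 40}
    - {"slide": [0.25, -0.01, 0], "twist": [0, 0, 0], "gripper": 40}
    - {"slide": [0.25, -0.01, 0], "twist": [0, 0, 0], "gripper": 40}
    - {"slide": [0.25, -0.01, 0], "twist": [0, 0, 0], "gripper": 40}
    - {"slide": [0.25, -0.01, 0], "twist": [0, 0, 0], "gripper": 40}
    - {"slide": [0.25, -0.01, 0], "twist": [0, 0, 0], "gripper": 40}
    - {"slide": [0.25, 0, 0], "twist": [0, 0, 0], "gripper": 40}
    - {"slide": [0.25, 0, 0], "twist": [0, 0, 0], "gripper": 40}
    - {"slide": [0.15, 0, 0], "twist": [0, 0, 0], "gripper": 40}
    - {"slide": [0, 0, 0], "twist": [0, 0, 0], "gripper": 40}

```text
clock: 12.12
position: [634.9, -33.8, 28.4]
tool_rot: [0.73, 0.684, 0.0, 0.0]
wrist_force: [-0.7, -2.6, 1.1]
width: 0.454
grip_force: 1.1
```

```bash
python3 -c "
from h import *
goto(-13,-53.5);box('scene');box('top')"
```

```text
t 12.12 tcp rack [-118.1  -51.6] z 28.4 tool y heading rel rack -89.89 tilt [ 0.0003 -0.0001] F [-0.7 -2.6  1.1] w 0.45 j6 -0.1
slide total (units) [ 4.21  0.09 -0.  ]
scene box rack [-26.9 -49.9] size 134.0 82.3 yaw deg 0.32
scene box rack [-245.4  -99.4] size 169.0 69.0 yaw deg -86.18
top box rack [-252.3  -87.4] size 61.0 199.5 yaw deg 93.82
top box rack [  69.1 -145.6] size 40.5 184.5 yaw deg 3.82
```

Call:
apply_moves:
  deltas:
    - {"slide": [0.15, 0.01, 0], "twist": [0, 0, 0], "gripper": 40}
    - {"slide": [0.25, 0.01, 0], "twist": [0, 0, 0], "gripper": 40}
    - {"slide": [0.25, 0.01, 0], "twist": [0, 0, 0], "gripper": 40}
    - {"slide": [0.25, 0.01, 0], "twist": [0, 0, 0], "gripper": 40}
    - {"slide": [0.25, 0.01, 0], "twist": [0, 0, 0], "gripper": 40}
    - {"slide": [0.25, 0.01, 0], "twist": [0, 0, 0], "gripper": 40}
    - {"slide": [0.25, 0.01, 0], "twist": [0, 0, 0], "gripper": 40}
    - {"slide": [0.25, 0.01, 0], "twist": [0, 0, 0], "gripper": 40}
    - {"slide": [0.25, 0.01, 0], "twist": [0, 0, 0], "gripper": 40}
    - {"slide": [0.25, 0.01, 0], "twist": [0, 0, 0], "gripper": 40}
    - {"slide": [0.15, 0, 0], "twist": [0, 0, 0], "gripper": 40}
    - {"slide": [0, 0, 0], "twist": [0, 0, 0], "gripper": 40}

```text
clock: 13.22
position: [641.3, 30.8, 28.0]
tool_rot: [0.73, 0.684, 0.0, -0.0]
wrist_force: [0.6, -0.5, -0.8]
width: 0.457
grip_force: 0.0
```

```bash
python3 -c "
from h import *
goto(-13,-53);box('scene',save='pics/s5.png');box('top',save='pics/t5.png')
a=cv2.imread('pics/s5.png')[180:430,160:480]
cv2.imwrite('pics/s5c.png',cv2.resize(a,None,fx=2,fy=2))"
```

```text
t 13.22 tcp rack [-53.2 -53.7] z 28.0 tool y heading rel rack -89.89 tilt [-0.0002  0.0011] F [ 0.6 -0.5 -0.8] w 0.46 j6 0.0
slide total (units) [ 1.61 -0.02  0.  ]
scene box rack [ 35.8 -52.4] size 138.7 81.7 yaw deg 0.13
top box rack [-225.8  -85.6] size 199.5 114.0 yaw deg -86.18
```

View pics/s5c.png

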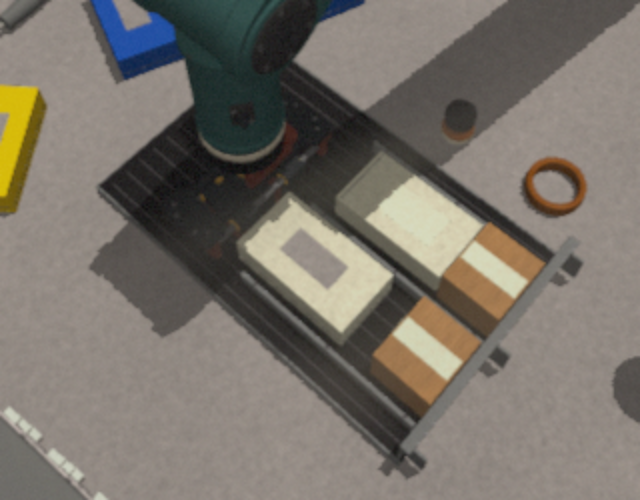

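The box is in the lane, square and clear of both rails, with a gap of about 40 mm to the carton. I'll push on slowly.

Call:
apply_moves:
  deltas:
    - {"slide": [0.1, 0, 0], "twist": [0, 0, 0], "gripper": 40}
    - {"slide": [0.15, 0, 0], "twist": [0, 0, 0], "gripper": 40}
    - {"slide": [0.15, 0, 0], "twist": [0, 0, 0], "gripper": 40}
    - {"slide": [0.15, 0, 0], "twist": [0, 0, 0], "gripper": 40}
    - {"slide": [0.15, 0, 0], "twist": [0, 0, 0], "gripper": 40}
    - {"slide": [0.15, 0, 0], "twist": [0, 0, 0], "gripper": 40}
    - {"slide": [0.15, 0, 0], "twist": [0, 0, 0], "gripper": 40}
    - {"slide": [0.15, 0, 0], "twist": [0, 0, 0], "gripper": 40}
    - {"slide": [0.15, 0, 0], "twist": [0, 0, 0], "gripper": 40}
    - {"slide": [0.08, 0, 0], "twist": [0, 0, 0], "gripper": 40}
    - {"slide": [0, 0, 0], "twist": [0, 0, 0], "gripper": 40}

```text
clock: 14.23
position: [643.7, 64.6, 28.2]
tool_rot: [0.73, 0.684, 0.0, -0.0]
wrist_force: [-0.4, -0.1, -0.0]
width: 0.454
grip_force: 0.0
```

```bash
python3 -c "
from h import *
goto(-13,-53);box('scene',save='pics/s6.png')"
```

```text
t 14.23 tcp rack [-19.4 -53.8] z 28.2 tool y heading rel rack -89.9 tilt [0.0001 0.0006] F [-0.4 -0.1 -0. ] w 0.45 j6 0.06
slide total (units) [ 0.25 -0.03  0.  ]
scene box rack [ 69.2 -52.3] size 139.0 81.8 yaw deg 0.06
```

Call:
apply_moves:
  deltas:
    - {"slide": [0.04, 0, 0], "twist": [0, 0, 0], "gripper": 40}
    - {"slide": [0.04, 0, 0], "twist": [0, 0, 0], "gripper": 40}
    - {"slide": [0, 0, 0], "twist": [0, 0, 0], "gripper": 40}

```text
clock: 14.53
position: [643.9, 65.5, 28.3]
tool_rot: [0.73, 0.684, 0.0, 0.0]
wrist_force: [0.4, -2.4, 0.4]
width: 0.456
grip_force: 1.1
```

Call:
apply_moves:
  deltas:
    - {"slide": [0.04, 0, 0], "twist": [0, 0, 0], "gripper": 40}
    - {"slide": [0.04, 0, 0], "twist": [0, 0, 0], "gripper": 40}
    - {"slide": [0, 0, 0], "twist": [0, 0, 0], "gripper": 40}

```text
clock: 14.78
position: [644.1, 67.6, 28.4]
tool_rot: [0.73, 0.684, 0.0, 0.0]
wrist_force: [0.1, -3.5, 1.1]
width: 0.452
grip_force: 1.7
```

Call:
apply_moves:
  deltas:
    - {"slide": [0.04, 0, 0], "twist": [0, 0, 0], "gripper": 40}
    - {"slide": [0.04, 0, 0], "twist": [0, 0, 0], "gripper": 40}
    - {"slide": [0, 0, 0], "twist": [0, 0, 0], "gripper": 40}

```text
clock: 15.03
position: [644.2, 69.7, 28.4]
tool_rot: [0.73, 0.684, 0.0, 0.0]
wrist_force: [0.5, -4.3, 2.2]
width: 0.457
grip_force: 2.1
```

```bash
python3 -c "
from h import *
goto(-13,-53);box('scene',save='pics/s7.png')
a=cv2.imread('pics/s7.png')[280:400,270:430]
cv2.imwrite('pics/s7c.png',cv2.resize(a,None,fx=5,fy=5,interpolation=cv2.INTER_CUBIC))"
```

```text
t 15.03 tcp rack [-14.2 -54. ] z 28.4 tool y heading rel rack -89.91 tilt [ 0.0004 -0.0001] F [ 0.5 -4.3  2.2] w 0.46 j6 0.07
slide total (units) [ 0.05 -0.04 -0.  ]
scene box rack [ 73.3 -52.4] size 136.0 82.0 yaw deg -0.22
```

View pics/s7c.png

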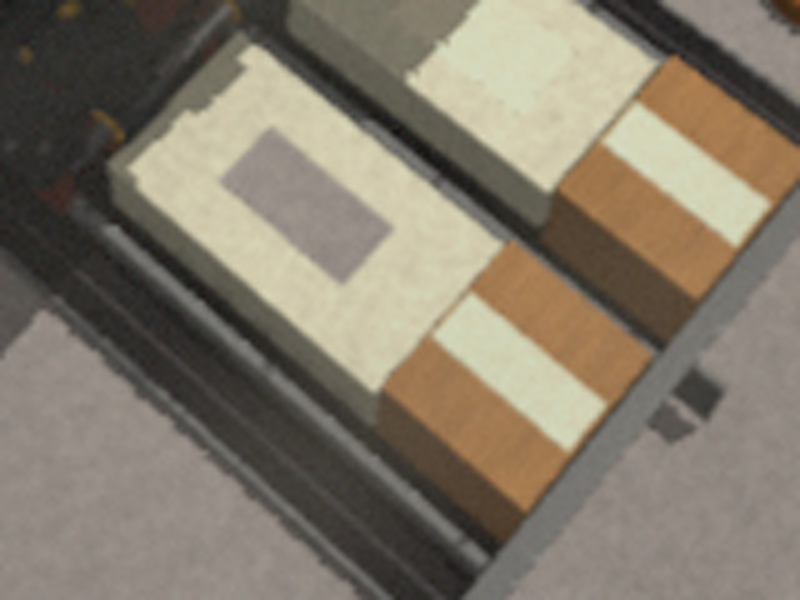

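The box front meets the carton's edge at (445,310) with no visible gap and clear rails, but the taller carton may hide a few mm. I'll push in small steps until the force rises.

Call:
apply_moves:
  deltas:
    - {"slide": [0.04, 0, 0], "twist": [0, 0, 0], "gripper": 40}
    - {"slide": [0.02, 0, 0], "twist": [0, 0, 0], "gripper": 40}
    - {"slide": [0, 0, 0], "twist": [0, 0, 0], "gripper": 40}

```text
clock: 15.33
position: [644.3, 70.6, 28.4]
tool_rot: [0.73, 0.684, -0.0, 0.0]
wrist_force: [0.7, -6.2, 3.5]
width: 0.455
grip_force: 3.1
```

Call:
apply_moves:
  deltas:
    - {"slide": [0.04, 0, 0], "twist": [0, 0, 0], "gripper": 40}
    - {"slide": [0.02, 0, 0], "twist": [0, 0, 0], "gripper": 40}
    - {"slide": [0, 0, 0], "twist": [0, 0, 0], "gripper": 40}

```text
clock: 15.58
position: [644.3, 70.7, 28.4]
tool_rot: [0.73, 0.684, -0.001, 0.001]
wrist_force: [-0.7, -11.5, 3.4]
width: 0.453
grip_force: 5.8
```

The force jumped to 11.5 N and motion stopped, so the box is flat against the carton. Backing off.

Call:
apply_moves:
  deltas:
    - {"slide": [-0.2, 0, 0], "twist": [0, 0, 0], "gripper": 40}
    - {"slide": [-0.6, 0, 0], "twist": [0, 0, 0], "gripper": 40}
    - {"slide": [-1, 0, 0], "twist": [0, 0, 0], "gripper": 40}
    - {"slide": [-1, 0, -0.5], "twist": [0, 0, 0], "gripper": 40}
    - {"slide": [-1, 0, -1], "twist": [0, 0, 0], "gripper": 40}
    - {"slide": [-1, 0, -1], "twist": [0, 0, 0], "gripper": 40}
    - {"slide": [-1, 0, -1], "twist": [0, 0, 0], "gripper": 40}
    - {"slide": [-1, 0, -1], "twist": [0, 0, 0], "gripper": 40}
    - {"slide": [-1, 0, -1], "twist": [0, 0, 0], "gripper": 40}
    - {"slide": [0, 0, 0], "twist": [0, 0, 0], "gripper": 40}
    - {"slide": [0, 0, 0], "twist": [0, 0, 0], "gripper": 40}
    - {"slide": [0, 0, 0], "twist": [0, 0, 0], "gripper": 40}

```text
clock: 16.58
position: [630.6, -121.3, 164.7]
tool_rot: [0.73, 0.683, 0.0, -0.001]
wrist_force: [0.2, 0.4, -0.1]
width: 0.456
grip_force: 0.0
```

```bash
python3 -c "
from h import *
where();box('scene');box('top',save='pics/t8.png')"
```

```text
t 16.58 tcp rack [-205.7  -53.1] z 164.7 tool y heading rel rack -89.95 tilt [-0.0013  0.0016] F [ 0.2  0.4 -0.1] w 0.46 j6 -0.23
scene box rack [ 70.8 -52.5] size 143.1 82.1 yaw deg 0.21
top box rack [ 76.5 -52.6] size 160.0 86.5 yaw deg 0.24
top box rack [   5.7 -145.5] size 49.0 311.0 yaw deg 3.82
```

```bash
python3 -c "
from station import *
print(sign_off())"
```

```text
the job is handed in; nothing more can be done
None
```

The job is handed in, with no verdict returned: the phone box stands square in the right lane, against the back carton, at about rack x = 71 and y = -52.5 mm with 0.2° of yaw; I saw no rail contact, and the arm is clear.

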